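# Put a reserved candle cup in the holding box and latch its gate

## Task

Stand the white onyx candle cup upright on the cork mat inside the holding box and let go, then push the box's gate shut until its spring latch snaps in and the gate stays shut by itself. Close the gate gently, without slamming it and never pressing on it with more than 25 N, and leave all the other pieces where they are.

Things in the scene. Friction and masses are not known exactly. Their poses are not given: they have to be found in the camera images.
- onyx_cup: creamy white onyx candle cup, solid, 0.2 to 0.5 kg: round foot 60 mm across, stem 26 mm thick from 20 to 36 mm up, straight cylindrical bowl 54 mm across from 42 to 100 mm up (its top). Origin at the centre of its underside, z up.
- green_cup: same shape and size as the onyx cup, dark green stone; origin at the centre of its underside. Bystander.
- pink_cup: same shape and size as the onyx cup, pink stone; origin at the centre of its underside. Bystander.
- case: open-topped holding box, fixed: 260 (x) by 280 (y) mm outside, black floor 12 mm thick, dark steel walls 10 mm thick and 95 mm high on its left, right and far side, corner posts 130 mm high; the gate closes its near side (-x, towards the robot). Origin at the centre of its underside, x away from the robot, y left, z up.
- mat_centre (a point): centre of the top of the square cork mat, 110 mm wide and 3 mm thick, on the box's floor just inside the gate (45 mm from the box's origin towards the gate, 15 mm above the table). Axes as the box.
- gate (a joint): opening angle of the gate in rad: 0 nominally shut, at most 1.3, growing as it opens towards the robot, clockwise from above, about the box's front left corner. Wooden panel 14 mm thick, 4 to 240 mm from the hinge line, 12 to 130 mm above the table. Swings freely and stays where left above about 0.6; nearer shut a weak spring swings it open again unless latched.
- gate_latch (a point): mid-height of the gate's free edge, 72 mm above the table; axes as the push plate. A bevelled spring bolt sticks 13 mm out here; it must ride over the lip of the steel strike post (110 mm high, front right corner of the box), which it meets at 0 to 0.13 rad, and snap in behind it. Strike and rubber stop are set by hand: the latched gate rests anywhere from -0.07 to 0.07 rad; it can only be felt.
- gate_hinge (a point): point on the gate's hinge line, 100 mm above the table; axes as the box. With the gate shut its inner face lies in the plane x = 0 of this point, its outer face at x = -14 mm, its free edge at y = -240 mm.
- gate_push (a point): centre of the brass push plate (60 wide, 60 high) on the gate's outer face, 200 mm from the hinge line, 95 mm above the table. Axes turn with the gate: x inward (push this way), y to the hinge, z up. Riding over the strike takes 3 to 8 N here; then the bolt snaps in and a firm stop (18 N per mm) follows within 2 mm. 11 to 15 N here always latches; over 25 N by the robot is too hard.
- pink_block: pink stone block 50 x 50 x 60 mm high in the left of the box, beyond the mat; origin under its centre. Bystander.
- marble_block: white marble block 50 x 50 x 60 mm high in the right of the box, beyond the mat; origin under its centre. Bystander.
- tape: roll of amber packing tape lying flat, 100 mm across, 45 mm high; origin under its centre. Bystander.
- bottle: amber bottle with a green cap, 56 mm across, 170 mm high; origin under its centre. Bystander.
Things that resemble listed ones, but are neither listed nor needed, are in the scene too. What is shaped like the onyx_cup but blue is not meant.

How it is judged:
By the outcome, as a careful person would: the job done as asked, in the order asked, and still so for the second after the job is handed in, with the robot touching nothing.
It also fails if it takes over 64 s, if anything falls off the work surface, if the arm or the gripper's body presses on something with over 40 N, if the wrist force passes 120 N, or if a joint passes its speed limit or range.

## Robot

A 6-joint arm with a two-finger parallel gripper is mounted at the origin on the work surface. World frame = base frame: x ahead of the robot, y to its left, z up, the work surface at z = 0. Lengths are in m, angles in rad, forces in N, time in s.
With the tool pointing down it reaches from about 0.375 to 0.9 m from the base axis. Payload 3.1 kg.
Tool frame: the origin (TCP) lies on the centre line of the jaws, within the pads' length; the fingertips stand robot.finger_overhang ahead of it and the grasp point (between the pads) lies 2 mm behind it (robot.finger_overhang is the distance from the TCP to the fingertips, in m); z points along the fingers, y is the direction in which the jaws open and shut (so a half turn about z gives the same grasp; the last joint's range is limited). The gripper opens to 87 mm and grips with 3 to 60 N. Pads are 19 mm wide; open, the fingers measure 117 mm over their backs; the gripper's body (75 mm by 190 mm) begins 51 mm behind the grasp point.
Start: joints at [1.091, 0.527, 1.433, -0, 1.181, -0.178], TCP at [0.185, 0.597, 0.218] pointing down, gripper open.
Joint ranges: [-3.08, 3.08], [-0.75, 2.2], [0.22, 2.44], [-1.43, 4.57], [0, 2.65], [-2.85, 2.85]. Speed limits (rad/s): [2.79, 2.79, 3.14, 3.14, 3.14, 3.14].

## Interface

Orientations are given as a unit quaternion [x, y, z, w].
In Python, from rig import robot gives the robot as it stands. The module is installed in compiled form; this text tells all that it offers.
- The arm moves only by the tool step_arm, never from a script. Its arguments are lists of equal length, an entry for each row: "slide": the shift along the tool's x, y, z in mm, a list of three; "twist": the turn about the tool's z in degrees. A call has 1 to 20 rows; each row shifts and turns the commanded pose from where the row before left it, along the tool's axes as they then stand; what a row does not reach is not made up. A row lasts 1/12 s, in which the tool goes at most 41.7 mm and 7.16 degrees, less where a joint would pass 70% of its speed; a pose out of reach is approached as far as the arm can. A call is refused whole if a number of a shift passes 41.7 or a number of a turn 7.16, either way. A call with a gripper value outside its range is refused whole. "jaw" is the finger opening in mm, from 0 to 87, set as the call begins (left out, the last holds). The fingers move at their own pace and stop on an object; "force" is the grip in N (left out, the last holds). Time passes only in rows, so rows that do not move let the fingers close. It gives the time, the measured TCP pose, the force and the opening at its end, in the units of the state.
- robot.get_obs(): the state, without advancing time (a new reading comes with each control period).
- robot.camera(name): name is "scene" or "top"; returns a dict with "color" (480x640x3 uint8, blue, green, red), "depth" (480x640 float32, m along the optical axis (not along the pixel's ray), 0 where there is no reading), "camera_matrix" (3x3 intrinsics, pixels), "k1" (the pictures are not rectified: a ray, as slopes to the right and down, at radius r is drawn at 1 + k1 r^2 times it, then the intrinsics apply), "origin" and "orientation" of the camera in the world. Camera axes: x right, y down, z forward; pixel columns grow to the right and rows downward; lengths in m; the calibration is good to about 2 mm. A picture is of the moment at which its call begins.
- robot.hand_in(): hands the job in, once; it reports no verdict.
The state is a dict: "time": time; "q": joint angles; "joint_velocities": joint speeds; "joint_torque": joint torques, N m; "position": TCP position; "tool_rot": TCP orientation; "ft_force": force on the tool from outside, world axes, zero at the start; "moment": the same for the moment, N m; "grip_width": finger opening in m.
Only numpy, scipy, OpenCV 4.12 (cv2) and the standard library are available. Lean on these libraries where they do the work, as an engineer would, in place of code of your own. Each camera call takes 0.05 s, during which the arm holds its last target.

## Working session

There is one attempt and no reset: what is moved stays moved. The work goes in short steps, Python scripts to look and compute and a tool call to move; the robot and the scene stay as the last step left them, time stands still between calls to the robot, and variables do not carry over. Pictures are saved under pics/ and viewed, and the job is handed in when it is done.

Besides the shell and the picture viewer there is one more tool, called as name(argument=value, ...), one argument or row to a line, values as JSON. step_arm: Moves the arm, as the interface text tells. Its arguments: {"type":"object","properties":{"slide":{"type":"array","items":{"type":"array","items":{"type":"number"}}},"twist":{"type":"array","items":{"type":"number"}},"jaw":{"type":"number"},"force":{"type":"number"}},"required":["slide","twist"]}

```bash
mkdir -p pics
cat > h.py <<'E'
import numpy as np, cv2
from scipy.spatial.transform import Rotation as R
from rig import robot
def cam(n):
    c=robot.camera(n); np.savez('last_'+n+'.npz',**{k:np.array(v) for k,v in c.items()}); return c
def load(n):
    return dict(np.load('last_'+n+'.npz'))
def cloud(c):
    K=np.array(c['camera_matrix']);d=np.array(c['depth']);k1=float(c['k1'])
    h,w=d.shape;u,v=np.meshgrid(np.arange(w),np.arange(h))
    p=cv2.undistortPoints(np.stack([u,v],-1).reshape(-1,1,2).astype(np.float64),K,np.array([k1,0,0,0,0.])).reshape(h,w,2)
    P=np.stack([p[...,0]*d,p[...,1]*d,d],-1)
    W=P@R.from_quat(c['orientation']).as_matrix().T+np.array(c['origin'])
    W[d==0]=np.nan
    return W
def proj(c,X):
    rv=R.from_quat(c['orientation']).inv()
    Pc=rv.apply(np.atleast_2d(X)-np.array(c['origin']))
    return cv2.projectPoints(Pc,np.zeros(3),np.zeros(3),np.array(c['camera_matrix']),np.array([float(c['k1']),0,0,0,0]))[0].reshape(-1,2)
E
python3 - <<'E'
from h import *
for n in ('scene','top'):
    c=cam(n); cv2.imwrite(f'pics/{n}0.png',c['color']); print(n,c['camera_matrix'],c['k1'],c['origin'],c['orientation'])
o=robot.get_obs(); print(o, robot.finger_overhang)
E
```

```text
scene [[598.81831642   0.         320.92795611]
 [  0.         598.81831642 233.84151364]
 [  0.           0.           1.        ]] -0.007698084977144775 [ 1.08523342 -0.95382057  1.10883003] [ 0.8858614   0.23392078 -0.10147404 -0.38759989]
top [[476.39658476   0.         321.71740978]
 [  0.         476.39658476 239.43778388]
 [  0.           0.           1.        ]] -0.10512798598877197 [ 0.46679009 -0.03877777  1.33170308] [-0.70167007  0.71164933 -0.01441022  0.03172827]
{'time': 0.1, 'q': array([ 1.09150776e+00,  5.28389837e-01,  1.43372888e+00,  4.63943593e-06,
        1.18139540e+00, -1.78534792e-01]), 'joint_velocities': array([-0.00016548, -0.00050017, -0.00396812, -0.00141388,  0.00135324,
        0.000781  ]), 'joint_torque': array([-3.90274672e-04, -4.40990710e+01, -1.77149749e+01,  6.34283060e-02,
        5.33796579e-02, -3.39147607e-05]), 'position': array([0.18484071, 0.59636986, 0.21737368]), 'tool_rot': array([ 1.49811583e-01,  9.88714098e-01, -9.08535310e-04, -3.12358283e-04]), 'ft_force': array([0.49238641, 1.83364077, 0.5443794 ]), 'moment': array([-0.01350808, -0.00132633,  0.04313121]), 'grip_width': 0.08717587286908936} 0.017
```

View pics/scene0.png

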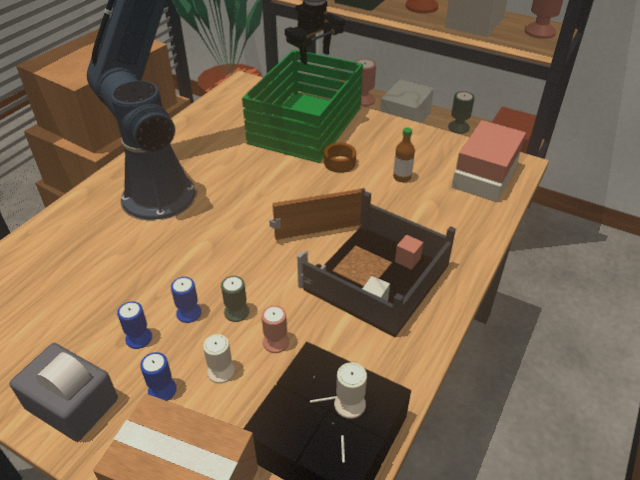

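View pics/top0.png

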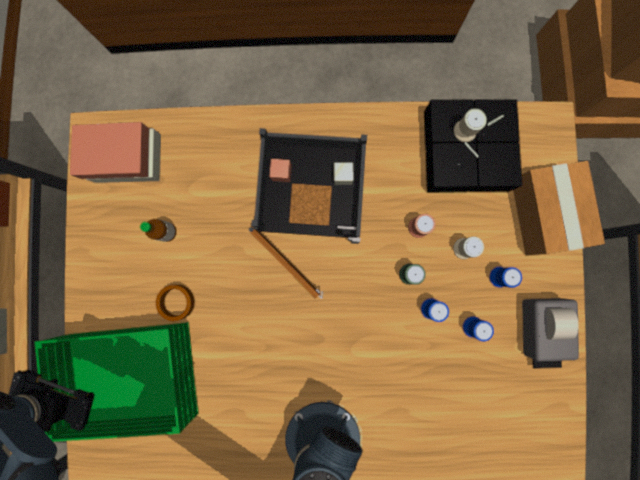

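Candidates for the onyx cup, by scene pixel: white on the table (218,357), white on the black block (350,390), green (234,298), pink (275,328), and blue (185,300), (133,325), (156,375). There are also look-alikes at the back at (367,80), (461,112) and (545,20). I'll crop in on both white ones and measure them.

Run:
```python
from h import *
c=load('scene');t=load('top')
a=cv2.resize(c['color'][320:480,180:420],None,fx=3,fy=3,interpolation=cv2.INTER_CUBIC)
b=cv2.resize(t['color'][90:350,390:540],None,fx=2,fy=2,interpolation=cv2.INTER_CUBIC)
cv2.imwrite('pics/crop_a.png',a);cv2.imwrite('pics/crop_b.png',b)
W=cloud(t);S=cloud(c)
for n,(u,v) in dict(white=(473,247),whiteblk=(475,120),green=(414,274),pink=(424,225),b1=(437,312),b2=(481,329),b3=(510,277),blk=(440,110),mat=(310,205),pinkb=(280,168),marb=(344,172),tape=(163,303),cap=(147,227),gatefree=(317,293),gh=(253,230)).items():
    print(n,W[v,u].round(3), np.nanmedian(W[v-3:v+4,u-3:u+4].reshape(-1,3),0).round(3))
for n,(u,v) in dict(white=(217,343),whiteblk=(351,371),wfoot=(220,376),bfoot=(350,408)).items(): print('S',n,S[v,u].round(3))
```

```text
white [ 0.522 -0.401  0.103] [ 0.522 -0.401  0.102]
whiteblk [ 0.826 -0.389  0.206] [ 0.827 -0.39   0.202]
green [ 0.455 -0.245  0.104] [ 0.455 -0.246  0.102]
pink [ 0.581 -0.274  0.104] [ 0.581 -0.275  0.102]
b1 [ 0.356 -0.303  0.102] [ 0.356 -0.302  0.102]
b2 [ 0.31  -0.416  0.103] [ 0.31  -0.416  0.102]
b3 [ 0.442 -0.496  0.104] [ 0.442 -0.496  0.102]
blk [ 0.888 -0.328  0.101] [ 0.888 -0.328  0.101]
mat [0.649 0.024 0.019] [0.649 0.024 0.016]
pinkb [0.744 0.101 0.072] [0.744 0.101 0.074]
marb [ 0.729 -0.07   0.075] [ 0.729 -0.071  0.073]
tape [0.381 0.441 0.015] [0.38  0.44  0.014]
cap [0.581 0.429 0.166] [0.581 0.427 0.17 ]
gatefree [0.411 0.004 0.134] [0.41  0.005 0.106]
gh [0.572 0.164 0.133] [0.572 0.167 0.131]
S white [ 0.528 -0.403  0.105]
S whiteblk [ 0.828 -0.388  0.202]
S wfoot [ 0.535 -0.419  0.012]
S bfoot [ 0.839 -0.407  0.116]
```

View pics/crop_a.png

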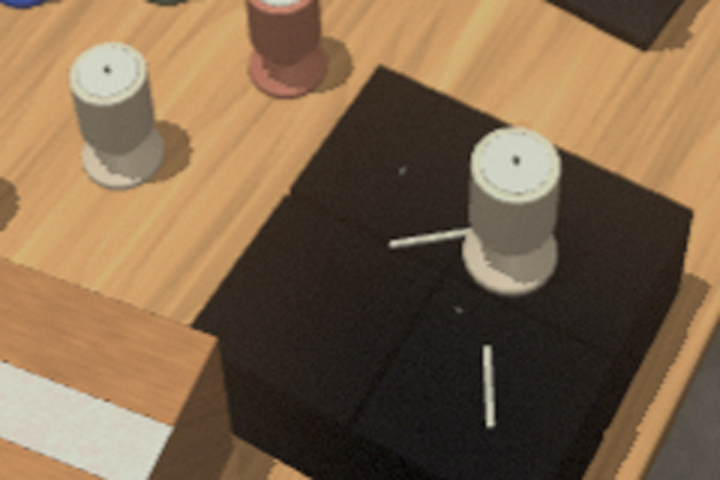

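View pics/crop_b.png

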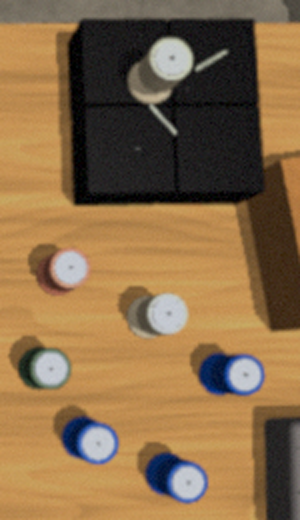

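Run:
```python
from h import *
c=load('scene');t=load('top');C=c['color'];T=t['color']
S=cloud(c);W=cloud(t)
for n,X in dict(white=(.523,-.402,0),blk=(.827,-.390,.101)).items():
    X=np.array(X)
    for img,cl,nm in ((C,S,'scene'),(T,W,'top')):
        P=cl-X; r=np.hypot(P[...,0],P[...,1])
        for lo,hi,rr in ((.003,.018,.04),(.045,.09,.04),(.097,.11,.022)):
            m=(r<rr)&(P[...,2]>lo)&(P[...,2]<hi)
            if m.sum()>5:
                q=img[m][:,::-1]; print(n,nm,lo,m.sum(),np.median(q,0),'ext',np.ptp(P[m],0).round(3))
    q=proj(c,[X+[0,0,.0],X+[0,0,.1]]);print(q.round(1), np.linalg.norm(X-c['origin']))
    hsv=cv2.cvtColor(C,cv2.COLOR_BGR2HSV)
```

```text
white scene 0.003 314 [146. 133. 112.] ext [0.076 0.077 0.015]
white scene 0.045 322 [114. 102.  87.] ext [0.045 0.045 0.045]
white scene 0.097 283 [210. 212. 197.] ext [0.042 0.043 0.01 ]
white top 0.003 154 [127.  113.5  88. ] ext [0.076 0.064 0.014]
white top 0.045 89 [84. 77. 65.] ext [0.052 0.027 0.043]
white top 0.097 217 [194. 199. 205.] ext [0.042 0.043 0.011]
[[220.9 370.9]
 [215.5 343. ]] 1.360189840994756
blk scene 0.003 381 [141. 131. 114.] ext [0.064 0.063 0.015]
blk scene 0.045 402 [109. 100.  85.] ext [0.052 0.037 0.045]
blk scene 0.097 385 [207. 210. 195.] ext [0.043 0.043 0.008]
blk top 0.003 178 [122. 112.  94.] ext [0.074 0.075 0.015]
blk top 0.045 153 [84. 78. 65.] ext [0.043 0.044 0.044]
blk top 0.097 238 [194. 199. 198.] ext [0.042 0.043 0.01 ]
[[348.2 402.4]
 [350.  372.1]] 1.1833425156430828
```

```bash
cat > meas.py <<'E'
from h import *
def circ(pts):
    A=np.c_[2*pts,np.ones(len(pts))];s=np.linalg.lstsq(A,(pts**2).sum(1),rcond=None)[0]
    return s[:2],np.sqrt(s[2]+s[0]**2+s[1]**2)
def cup(c,W,X0,base=0.0):
    z=W[...,2]-base; r=np.hypot(W[...,0]-X0[0],W[...,1]-X0[1])
    m=((r<.045)&(z>.094)&(z<.112)).astype(np.uint8)
    cnt=max(cv2.findContours(m,cv2.RETR_EXTERNAL,cv2.CHAIN_APPROX_NONE)[0],key=cv2.contourArea)
    m2=np.zeros_like(m);cv2.drawContours(m2,[cnt],-1,1,-1)
    P=W[m2>0]; (ex,ey),ra=cv2.minEnclosingCircle(np.ascontiguousarray(P[:,:2]*1000).astype(np.float32))
    return P[:,:2].mean(0).round(4),np.array([ex,ey,ra]).round(1),np.median(P[:,2]).round(4)
E
python3 - <<'E'
from meas import *
c=load('scene');t=load('top');S=cloud(c);W=cloud(t)
for n,X in dict(white=(.523,-.402),green=(.455,-.245),pink=(.581,-.274),b3=(.442,-.496)).items():
    print(n,cup(t,W,X),cup(c,S,X))
# box
for nm,cl in (('top',W),('scene',S)):
    x,y,z=cl[...,0],cl[...,1],cl[...,2]
    reg=(x>.54)&(x<.88)&(y>-.16)&(y<.22)
    m=reg&(z>.088)&(z<.100)
    P=cl[m][:,:2]; rect=cv2.minAreaRect((P*1000).astype(np.float32)); print(nm,'walltop',m.sum(),rect)
    m=reg&(z>.122)&(z<.136); P=cl[m]; 
    n_,lab=cv2.connectedComponents(m.astype(np.uint8))
    for i in range(1,n_):
        q=cl[lab==i]
        if len(q)>5: print('  post',len(q),q.mean(0).round(4),q.min(0).round(3),q.max(0).round(3))
    # gate
    m=(x>.36)&(x<.60)&(y>-.03)&(y<.19)&(z>.12)&(z<.136); P=cl[m][:,:2].astype(np.float32)
    vx,vy,x0,y0=cv2.fitLine(P,cv2.DIST_HUBER,0,.001,.001).ravel(); print('  gate top',m.sum(),vx,vy,x0,y0,'th',np.arctan2(abs(vx),abs(vy)))
    d=(P-[x0,y0])@[vx,vy]; print('   ext',(np.array([x0,y0])+np.outer([d.min(),d.max()],[vx,vy])).round(4))
    # mat
hsv=cv2.cvtColor(t['color'],cv2.COLOR_BGR2HSV)
x,y,z=W[...,0],W[...,1],W[...,2]
m=(x>.57)&(x<.72)&(y>-.05)&(y<.10)&(z<.03)&(hsv[...,2]>60)
rect=cv2.minAreaRect((W[m][:,:2]*1000).astype(np.float32));print('mat',rect,W[m].mean(0))
a=cv2.resize(t['color'][110:310,230:390],None,fx=4,fy=3*4/3,interpolation=cv2.INTER_CUBIC);cv2.imwrite('pics/box.png',a[:600])
cv2.imwrite('pics/box.png',cv2.resize(t['color'][115:310,230:390],None,fx=3,fy=3))
cv2.imwrite('pics/box_s.png',cv2.resize(c['color'][180:335,260:470],None,fx=3.5,fy=3.5))
E
```

```text
white (array([nan, nan]), array([ 522.9, -401.6,   27. ]), np.float64(nan)) (array([nan, nan]), array([ 524.3, -404.5,   29.5]), np.float64(nan))
green (array([ 0.4545, -0.2483]), array([ 454.8, -248.7,   27.3]), np.float64(0.1015)) (array([ 0.4574, -0.2525]), array([ 454.3, -251.7,   29.5]), np.float64(0.1006))
pink (array([nan, nan]), array([ 585. , -278. ,   27.5]), np.float64(nan)) (array([nan, nan]), array([ 585. , -278.2,   28.9]), np.float64(nan))
b3 (array([ 0.4431, -0.4998]), array([ 443.1, -500.2,   27.8]), np.float64(0.1018)) (array([ 0.4465, -0.5044]), array([ 444.1, -503.7,   28. ]), np.float64(0.1007))
top walltop 1087 ((682.5112915039062, 22.340057373046875), (281.9315490722656, 295.039306640625), 85.4103775024414)
  post 45 [0.8282 0.1406 0.1311] [0.82  0.133 0.123] [0.838 0.149 0.136]
  post 38 [ 0.8068 -0.1212  0.1299] [ 0.799 -0.13   0.123] [ 0.814 -0.114  0.135]
  post 45 [0.5905 0.162  0.1299] [0.582 0.154 0.124] [0.598 0.17  0.134]
  post 114 [0.5582 0.1549 0.1304] [0.541 0.13  0.123] [0.58  0.178 0.136]
  gate top 599 0.7279847 0.68559337 0.4895375 0.088272 th 0.81537795
   ext [[0.4016 0.0055]
 [0.5879 0.1809]]
scene walltop 1500 ((680.5827026367188, 21.814971923828125), (289.8014831542969, 296.6815490722656), 85.254638671875)
  post 165 [0.5686 0.1531 0.1287] [0.54  0.12  0.122] [0.6   0.177 0.136]
  post 46 [0.8303 0.1382 0.1297] [0.823 0.131 0.122] [0.838 0.149 0.135]
  post 68 [ 0.8079 -0.1249  0.1285] [ 0.798 -0.133  0.122] [ 0.816 -0.114  0.134]
  gate top 652 0.72884953 0.6846739 0.4794247 0.07270213 th 0.81664014
   ext [[0.4028 0.0007]
 [0.5902 0.1768]]
mat ((644.37109375, 24.48740005493164), (149.00662231445312, 148.62747192382812), 89.98246002197266) [0.65106914 0.02525906 0.01548139]
```

View pics/box.png

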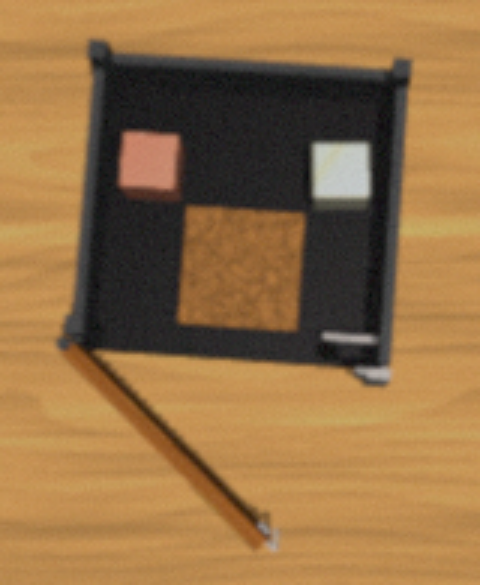

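View pics/box_s.png

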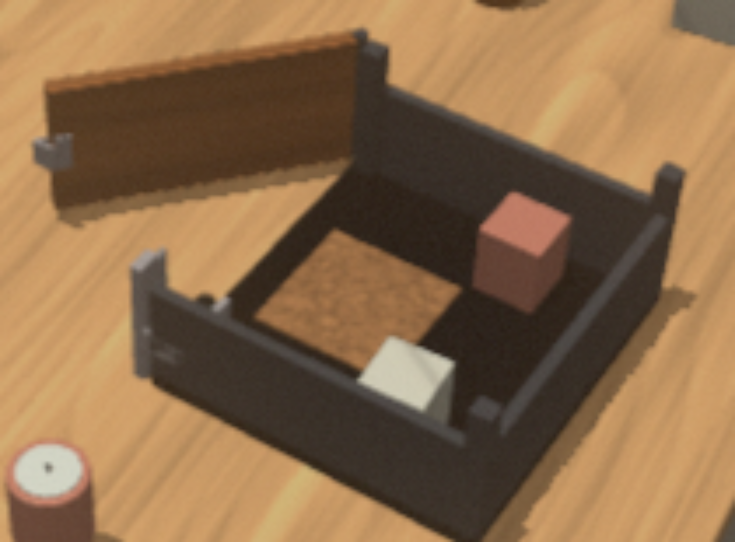

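The two white cups look the same. The one on the black block is 0.914 m from the base, beyond tool-down reach, so it's a decoy. I'm choosing the table cup at scene (218,357), top (473,247). The box pictures show the gate open at about 0.73 rad, the cork mat clear, and a strike post at the front right. Next I'll refine the mat, box and gate poses.

Run:
```python
from meas import *
c=load('scene');t=load('top');S=cloud(c);W=cloud(t)
def onplane(c,px,z):
    K=np.array(c['camera_matrix']);p=cv2.undistortPoints(np.array(px,float).reshape(-1,1,2),K,np.array([float(c['k1']),0,0,0,0])).reshape(-1,2)
    d=R.from_quat(c['orientation']).apply(np.c_[p,np.ones(len(p))]);o=np.array(c['origin']);s=(z-o[2])/d[:,2];return (o+d*s[:,None])[:,:2]
for nm,cc,cl in (('top',t,W),('scene',c,S)):
    hsv=cv2.cvtColor(cc['color'],cv2.COLOR_BGR2HSV)
    x,y,z=cl[...,0],cl[...,1],cl[...,2]
    m=((x>.575)&(x<.73)&(y>-.06)&(y<.11)&(z<.04)&(hsv[...,2]>70)&(hsv[...,1]>90)).astype(np.uint8)
    m=cv2.morphologyEx(m,cv2.MORPH_OPEN,np.ones((3,3),np.uint8))
    cnt=max(cv2.findContours(m,cv2.RETR_EXTERNAL,cv2.CHAIN_APPROX_NONE)[0],key=cv2.contourArea)
    P=onplane(cc,cnt.reshape(-1,2),.015); print(nm,'mat',cv2.minAreaRect((P*1000).astype(np.float32)))
    # cup: contour of top disc (z 0.1)
    for n,X in dict(white=(.523,-.402),green=(.455,-.248),pink=(.581,-.276)).items():
        zz=cl[...,2];r=np.hypot(x-X[0],y-X[1])
        m=((r<.04)&(zz>.097)).astype(np.uint8)
        cnt=max(cv2.findContours(m,cv2.RETR_EXTERNAL,cv2.CHAIN_APPROX_NONE)[0],key=cv2.contourArea)
        P=onplane(cc,cnt.reshape(-1,2),.1);e=cv2.minEnclosingCircle((P*1000).astype(np.float32));print('  ',n,np.round(e[0],1),round(e[1],1), (P.min(0)+P.max(0)).round(4)/2)
    m=(x>.38)&(x<.535)&(y>-.03)&(y<.19)&(z>.125)&(z<.136); P=cl[m][:,:2].astype(np.float32)
    v=cv2.fitLine(P,cv2.DIST_HUBER,0,.001,.001).ravel();print('  gate',v,np.arctan2(abs(v[0]),abs(v[1])),len(P))
```

```text
top mat ((652.5736083984375, 24.182819366455078), (113.89398956298828, 113.90927124023438), 85.17996215820312)
   white [ 523.1 -401.9] 26.9 [ 0.5233  -0.40315]
   green [ 454.3 -248.6] 27.1 [ 0.4546 -0.2486]
   pink [ 585.1 -277.5] 27.4 [ 0.585   -0.27795]
  gate [0.7141499  0.6999928  0.49348494 0.09432066] 0.79540896 414
scene mat ((653.3406982421875, 23.094768524169922), (114.0952377319336, 112.59133911132812), 84.94088745117188)
   white [ 525.3 -405.6] 28.7 [ 0.5247 -0.4052]
   green [ 456.  -251.1] 28.3 [ 0.45635 -0.2511 ]
   pink [ 586.3 -279.8] 28.6 [ 0.5862 -0.2794]
  gate [0.7118601  0.7023213  0.46125495 0.0561609 ] 0.7921433 339
```

```bash
cat > d.py <<'E'
from h import *
import sys
def delta(*targets,psi=None):
    o=robot.get_obs();p=np.array(o['position']);M=R.from_quat(o['tool_rot']).as_matrix()
    ps=np.degrees(np.arctan2(M[1,1],M[0,1]));print('t',round(o['time'],2),'pos',p.round(4),'psi',ps.round(2),'F',np.round(o['ft_force'],1),'q',np.round(o['q'],2),'w',round(o['grip_width'],4))
    a=np.radians(ps if psi is None else psi); X=np.array([-np.sin(a),np.cos(a),0]);Y=np.array([np.cos(a),np.sin(a),0]);Z=np.array([0,0,-1.])
    for t in targets:
        t=np.array(t,float);d=(t-p)*1000;dd=np.array([d@X,d@Y,d@Z]);print('->',t,'tool mm',dd.round(1),'n',np.ceil(np.linalg.norm(dd)/41).astype(int));p=t
E
python3 - <<'E'
from d import *
W=cloud(load('top'));x,y,z=W[...,0],W[...,1],W[...,2]
m=(x>.05)&(x<.5)&(y>.3)&(y<.75)&(z<.17);print('crate z',np.nanpercentile(z[m],[50,90,99]))
delta((.185,.597,.26),(.44,.05,.26),(.524,-.403,.26),(.524,-.403,.073),psi=85.1)
E
```

```text
crate z [0.00473172 0.1126642  0.16854101]
t 0.1 pos [0.1848 0.5964 0.2174] psi 72.77 F [0.5 1.8 0.5] q [ 1.09  0.53  1.43  0.    1.18 -0.18] w 0.0872
-> [0.185 0.597 0.26 ] tool mm [ -0.1   0.6 -42.6] n 2
-> [0.44 0.05 0.26] tool mm [-300.8 -523.2    0. ] n 15
-> [ 0.524 -0.403  0.26 ] tool mm [-122.4 -444.2    0. ] n 12
-> [ 0.524 -0.403  0.073] tool mm [  0.   0. 187.] n 5
```

step_arm(
  slide=[
    [0, 0, -21],
    [0, 0, -21],
    [-20, -35, 0],
    [-20, -35, 0],
    [-20, -35, 0],
    [-20, -35, 0],
    [-20, -35, 0],
    [-20, -35, 0],
    [-20, -35, 0],
    [-20, -35, 0],
    [-20, -35, 0],
    [-20, -35, 0],
    [-20, -35, 0],
    [-20, -35, 0],
    [-20, -35, 0],
    [-20, -35, 0],
    [-20, -35, 0],
    [0, 0, 0],
  ],
  twist=[-6.15, -6.15, 0, 0, 0, 0, 0, 0, 0, 0, 0, 0, 0, 0, 0, 0, 0, 0],
  jaw=87,
)

```text
time: 1.6
position: [0.4432, 0.0418, 0.2605]
tool_rot: [0.047, 0.999, -0.002, 0.002]
ft_force: [0.3, -0.2, -0.3]
grip_width: 0.0868
```

Run:
```python
from d import *
delta((.524,-.403,.26),(.524,-.403,.073))
```

```text
t 1.6 pos [0.4432 0.0418 0.2605] psi 84.67 F [ 0.3 -0.2 -0.3] q [-0.16  0.22  1.81 -0.    1.1  -1.63] w 0.0868
-> [ 0.524 -0.403  0.26 ] tool mm [-121.8 -435.4    0.5] n 12
-> [ 0.524 -0.403  0.073] tool mm [  0.   0. 187.] n 5
```

step_arm(
  slide=[
    [-10, -36.3, 0],
    [-10, -36.3, 0],
    [-10, -36.3, 0],
    [-10, -36.3, 0],
    [-10, -36.3, 0],
    [-10, -36.3, 0],
    [-10, -36.3, 0],
    [-10, -36.3, 0],
    [-10, -36.3, 0],
    [-10, -36.3, 0],
    [-10, -36.3, 0],
    [-10, -36.3, 0],
    [0, 0, 20],
    [0, 0, 25],
    [0, 0, 25],
    [0, 0, 0],
    [0, 0, 0],
  ],
  twist=[0, 0, 0, 0, 0, 0, 0, 0, 0, 0, 0, 0, 0, 0, 0, 0, 0],
)

```text
time: 3.02
position: [0.5202, -0.3948, 0.1885]
tool_rot: [0.043, 0.999, 0.002, -0.002]
ft_force: [0.4, -0.5, 0.3]
grip_width: 0.0872
```

Run:
```python
from d import *
delta((.524,-.403,.075))
t=cam('top');cv2.imwrite('pics/top1.png',cv2.resize(t['color'][180:340,380:560],None,fx=4,fy=3.75))
c=cam('scene');cv2.imwrite('pics/scene1.png',c['color'])
```

```text
t 3.02 pos [ 0.5202 -0.3948  0.1885] psi 85.08 F [ 0.4 -0.5  0.3] q [-0.82  0.6   1.38  0.    1.16 -2.31] w 0.0872
-> [ 0.524 -0.403  0.075] tool mm [ -4.5  -7.8 113.5] n 3
```

View pics/scene1.png

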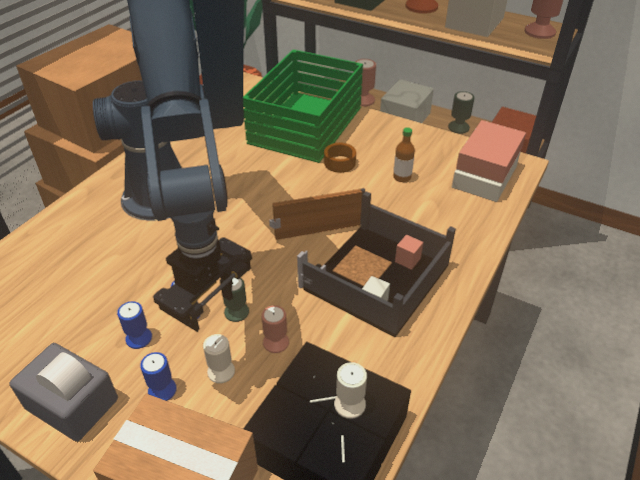

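The gripper is above the white cup, which sits below it at scene (218,357). I'll correct 4.5/7.8 mm sideways, then go down.

step_arm(
  slide=[
    [-4.5, -8, 0],
    [0, 0, 10],
    [0, 0, 20],
    [0, 0, 20],
    [0, 0, 20],
    [0, 0, 20],
    [0, 0, 15],
    [0, 0, 8],
    [0, 0, 0],
    [0, 0, 0],
  ],
  twist=[0, 0, 0, 0, 0, 0, 0, 0, 0, 0],
)

```text
time: 3.95
position: [0.5251, -0.405, 0.0775]
tool_rot: [0.043, 0.999, -0.0, 0.0]
ft_force: [0.7, -0.7, 0.6]
grip_width: 0.087
```

Run:
```python
from d import *
delta((.524,-.403,.075))
c=cam('scene');cv2.imwrite('pics/s2.png',cv2.resize(c['color'][230:420,120:320],None,fx=3.5,fy=3))
t=cam('top');cv2.imwrite('pics/t2.png',cv2.resize(t['color'][180:340,380:560],None,fx=4,fy=3.75))
```

```text
t 3.95 pos [ 0.5251 -0.405   0.0775] psi 85.07 F [ 0.7 -0.7  0.6] q [-0.83  0.75  1.44 -0.    0.96 -2.31] w 0.087
-> [ 0.524 -0.403  0.075] tool mm [1.2 1.9 2.5] n 1
```

View pics/s2.png

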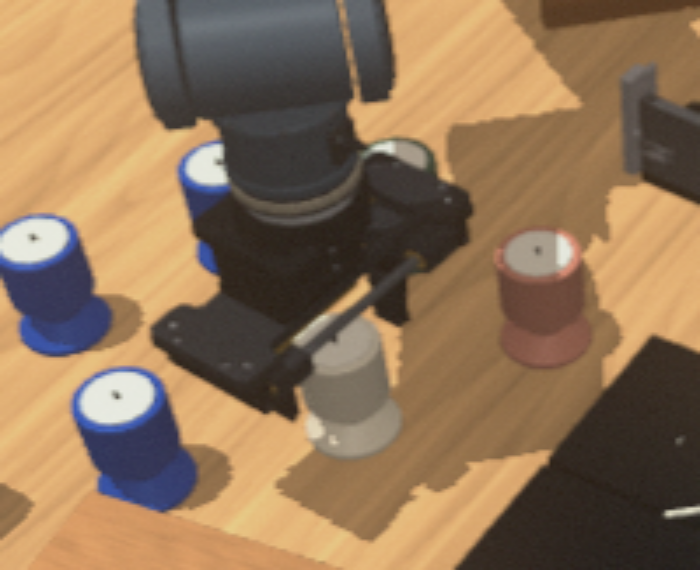

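View pics/t2.png

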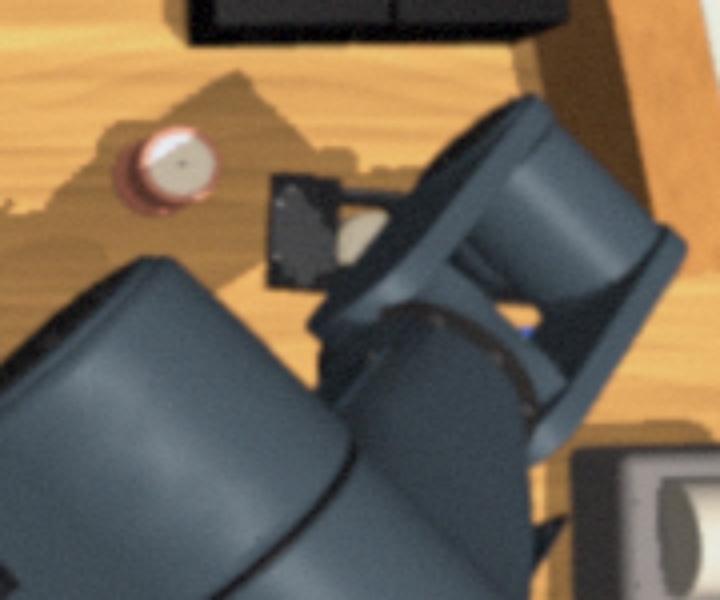

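The bowl sits between the fingers, with its rim at crop (345,325). Closing at 30 N.

step_arm(
  slide=[
    [1, 1.5, 1],
    [0, 0, 0],
    [0, 0, 0],
    [0, 0, 0],
    [0, 0, 0],
    [0, 0, 0],
    [0, 0, 0],
    [0, 0, 0],
    [0, 0, 0],
    [0, 0, 0],
  ],
  twist=[0, 0, 0, 0, 0, 0, 0, 0, 0, 0],
  jaw=40,
  force=30,
)

```text
time: 4.88
position: [0.5239, -0.4027, 0.0764]
tool_rot: [0.043, 0.999, 0.0, -0.0]
ft_force: [0.5, 1.7, 2.6]
grip_width: 0.0531
```

Run:
```python
from d import *
delta()
```

```text
t 4.88 pos [ 0.5239 -0.4027  0.0764] psi 85.06 F [0.5 1.7 2.6] q [-0.82  0.75  1.44  0.    0.95 -2.31] w 0.0531
```

step_arm(
  slide=[
    [0, 0, -5],
    [0, 0, -12],
    [0, 0, -25],
    [0, 0, -30],
    [0, 0, -30],
    [0, 0, -30],
    [0, 0, -25],
    [0, 0, -10],
    [0, 0, 0],
    [0, 0, 0],
  ],
  twist=[0, 0, 0, 0, 0, 0, 0, 0, 0, 0],
)

```text
time: 5.72
position: [0.5234, -0.4027, 0.2428]
tool_rot: [0.043, 0.999, 0.0, -0.0]
ft_force: [-0.1, -0.8, -4.5]
grip_width: 0.0529
```

Run:
```python
from d import *
delta((.652,.024,.244))
c=cam('scene');cv2.imwrite('pics/s3.png',c['color'])
```

```text
t 5.72 pos [ 0.5234 -0.4027  0.2428] psi 85.06 F [-0.1 -0.8 -4.5] q [-0.82  0.55  1.31 -0.    1.28 -2.31] w 0.0529
-> [0.652 0.024 0.244] tool mm [-91.4 436.2  -1.2] n 11
```

View pics/s3.png

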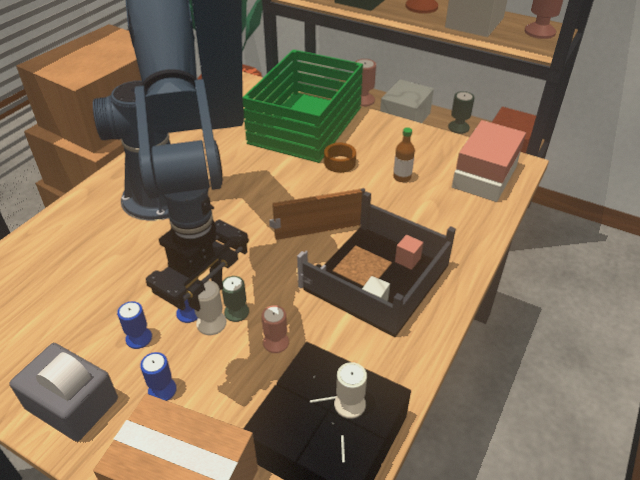

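The cup is lifted, at scene (210,310), and weighs about 0.4 kg. Carrying it over the mat.

step_arm(
  slide=[
    [-2.1, 10, 0],
    [-4.2, 20, 0],
    [-6.3, 30, 0],
    [-7.5, 36, 0],
    [-7.5, 36, 0],
    [-7.5, 36, 0],
    [-7.5, 36, 0],
    [-7.5, 36, 0],
    [-7.5, 36, 0],
    [-7.5, 36, 0],
    [-7.5, 36, 0],
    [-7.5, 36, 0],
    [-5.4, 26, 0],
    [-3.4, 16, 0],
    [-2.1, 10, 0],
    [0, 0, 0],
    [0, 0, 0],
    [0, 0, 0],
  ],
  twist=[0, 0, 0, 0, 0, 0, 0, 0, 0, 0, 0, 0, 0, 0, 0, 0, 0, 0],
)

```text
time: 7.27
position: [0.6514, 0.0224, 0.2424]
tool_rot: [0.044, 0.999, -0.0, -0.001]
ft_force: [0.0, -0.3, -2.9]
grip_width: 0.0533
```

Run:
```python
from d import *
delta((.652,.024,.0935))
t=cam('top');cv2.imwrite('pics/t4.png',cv2.resize(t['color'][100:320,200:440],None,fx=3,fy=2.7))
c=cam('scene');cv2.imwrite('pics/s4.png',cv2.resize(c['color'][130:330,200:470],None,fx=2.9,fy=2.9))
```

```text
t 7.27 pos [0.6514 0.0224 0.2424] psi 85.01 F [ 0.  -0.3 -2.9] q [-0.14  0.54  1.33 -0.    1.27 -1.62] w 0.0533
-> [0.652  0.024  0.0935] tool mm [ -0.5   1.6 148.9] n 4
```

View pics/s4.png

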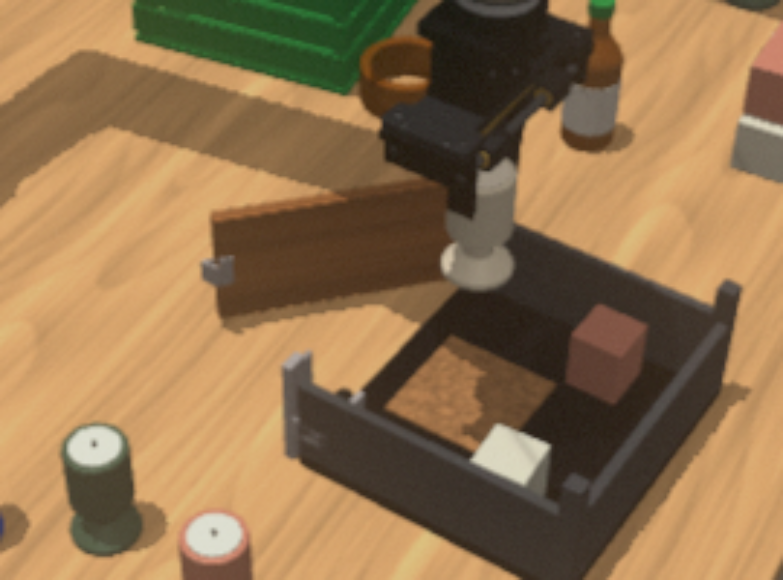

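step_arm(
  slide=[
    [-0.5, 1.5, 8],
    [0, 0, 16],
    [0, 0, 24],
    [0, 0, 24],
    [0, 0, 24],
    [0, 0, 20],
    [0, 0, 14],
    [0, 0, 8],
    [0, 0, 4],
    [0, 0, 3],
    [0, 0, 0],
    [0, 0, 0],
  ],
  twist=[0, 0, 0, 0, 0, 0, 0, 0, 0, 0, 0, 0],
)

```text
time: 8.37
position: [0.6534, 0.0248, 0.0992]
tool_rot: [0.043, 0.999, -0.0, 0.001]
ft_force: [-0.4, 0.1, -3.5]
grip_width: 0.0531
```

step_arm(
  slide=[
    [0, 0, 2],
    [0, 0, 1.5],
    [0, 0, 0],
  ],
  twist=[0, 0, 0],
)

```text
time: 8.62
position: [0.6527, 0.025, 0.095]
tool_rot: [0.043, 0.999, -0.0, 0.0]
ft_force: [0.4, 0.3, -5.0]
grip_width: 0.0527
```

step_arm(
  slide=[
    [0, 0, 1],
    [0, 0, 1],
    [0, 0, 0],
  ],
  twist=[0, 0, 0],
)

```text
time: 8.87
position: [0.6526, 0.025, 0.0926]
tool_rot: [0.043, 0.999, 0.0, -0.0]
ft_force: [-0.2, -0.2, -4.0]
grip_width: 0.0529
```

step_arm(
  slide=[
    [0, 0, 0.7],
    [0, 0, 0.3],
    [0, 0, 0],
  ],
  twist=[0, 0, 0],
)

```text
time: 9.12
position: [0.6526, 0.025, 0.0916]
tool_rot: [0.043, 0.999, 0.0, -0.0]
ft_force: [0.2, -0.1, -3.7]
grip_width: 0.0525
```

step_arm(
  slide=[
    [0, 0, 0.5],
    [0, 0, 0.3],
    [0, 0, 0],
  ],
  twist=[0, 0, 0],
)

```text
time: 9.37
position: [0.653, 0.025, 0.0914]
tool_rot: [0.043, 0.999, -0.0, 0.0]
ft_force: [-0.7, 0.4, -0.6]
grip_width: 0.053
```

Contact felt: the weight is off the wrist. Releasing.

step_arm(
  slide=[
    [0, 0, 0],
    [0, 0, 0],
    [0, 0, 0],
    [0, 0, 0],
    [0, 0, 0],
  ],
  twist=[0, 0, 0, 0, 0],
  jaw=72,
)

```text
time: 9.78
position: [0.6529, 0.0249, 0.0912]
tool_rot: [0.043, 0.999, -0.0, 0.0]
ft_force: [-0.6, -0.5, -0.0]
grip_width: 0.0707
```

step_arm(
  slide=[
    [0, 0, -4],
    [0, 0, -8],
    [0, 0, -15],
    [0, 0, -25],
    [0, 0, -35],
    [0, 0, -30],
    [0, 0, -20],
    [0, 0, 0],
  ],
  twist=[0, 0, 0, 0, 0, 0, 0, 0],
)

```text
time: 10.45
position: [0.6562, 0.0246, 0.2348]
tool_rot: [0.043, 0.999, -0.001, 0.006]
ft_force: [0.5, -0.2, 0.0]
grip_width: 0.0723
```

Run:
```python
from d import *
delta()
c=cam('scene');cv2.imwrite('pics/s5.png',cv2.resize(c['color'][130:330,200:470],None,fx=2.9,fy=2.9))
```

```text
t 10.45 pos [0.6562 0.0246 0.2348] psi 85.08 F [ 0.5 -0.2  0. ] q [-0.13  0.55  1.34 -0.    1.24 -1.62] w 0.0723
```

View pics/s5.png

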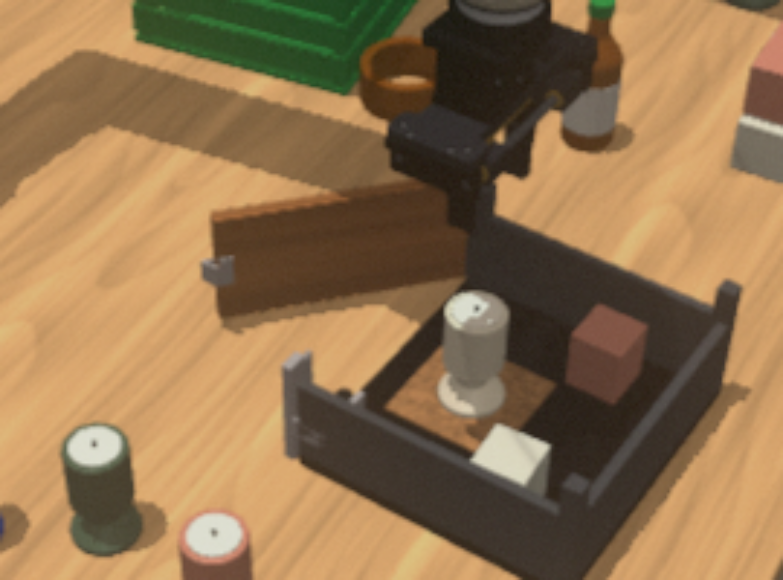

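The cup stands upright on the mat, with its foot at crop (471,393). Now to close the jaws, go outside the gate and turn the tool parallel to it.

step_arm(
  slide=[
    [20, 2, 0],
    [38, 3, 0],
    [40, 3, 0],
    [40, 3, 0],
    [40, 3, 0],
    [40, 3, 0],
    [28, 3, 0],
    [13, 1, 0],
    [0, 0, 0],
    [0, 0, 0],
    [0, 0, 0],
    [0, 0, 0],
    [0, 0, 0],
    [0, 0, 0],
    [0, 0, 0],
  ],
  twist=[0, 0, 0, 0, 0, 0, 0, 0, 6.8, 6.8, 6.8, 6.8, 6.8, 6.6, 0],
  jaw=0,
  force=30,
)

```text
time: 11.75
position: [0.3954, 0.0683, 0.227]
tool_rot: [0.388, 0.922, -0.0, -0.001]
ft_force: [-0.7, 0.2, 0.0]
grip_width: 0.0004
```

```bash
cat > g.py <<'E'
from meas import *
H=np.array([.580,.170]);YAW=-.085
def gate():
    o=[]
    for n in ('top','scene'):
        c=cam(n);cl=cloud(c);x,y,z=cl[...,0],cl[...,1],cl[...,2]
        o.append((c,cl))
    return o
def plate(th,s=.2,off=.014):
    a=th-YAW; n=np.array([np.cos(a),-np.sin(a)]);f=np.array([-np.sin(a),-np.cos(a)])
    return H+f*s-n*off,n
E
python3 - <<'E'
from d import *
from g import *
t=cam('top');c=cam('scene')
cv2.imwrite('pics/t6.png',cv2.resize(t['color'][100:340,200:440],None,fx=3,fy=2.5))
cv2.imwrite('pics/s6.png',c['color'])
for s in (cloud(t),cloud(c)):
    x,y,z=s[...,0],s[...,1],s[...,2]
    r=(x>.60)&(x<.70)&(y>-.03)&(y<.08)&(z>.105)&(z<.125);print('cup',np.median(s[r],0).round(4),((s[r].min(0)+s[r].max(0))/2).round(3))
    m=(x>.36)&(x<.56)&(y>-.06)&(y<.19)&(z>.125)&(z<.136);print(m.sum())
p,n=plate(.709);print(p,n)
q=p-n*.04
delta((*q,.235),(*q,.095),(*p,.095))
E
```

```text
cup [0.6514 0.0245 0.1164] [0.652 0.025 0.114]
485
cup [0.6543 0.0173 0.1154] [0.654 0.021 0.114]
410
[0.42755343 0.03978463] [ 0.70099828 -0.71316296]
t 11.85 pos [0.3957 0.0683 0.2273] psi 44.64 F [ 0.1 -0.4  0.1] q [-0.11  0.21  1.95 -0.    0.99 -0.89] w 0.0001
-> [0.3995135  0.06831114 0.235     ] tool mm [-2.7  2.8 -7.7] n 1
-> [0.3995135  0.06831114 0.095     ] tool mm [  0.   0. 140.] n 4
-> [0.42755343 0.03978463 0.095     ] tool mm [-40.   -0.1   0. ] n 1
```

View pics/t6.png

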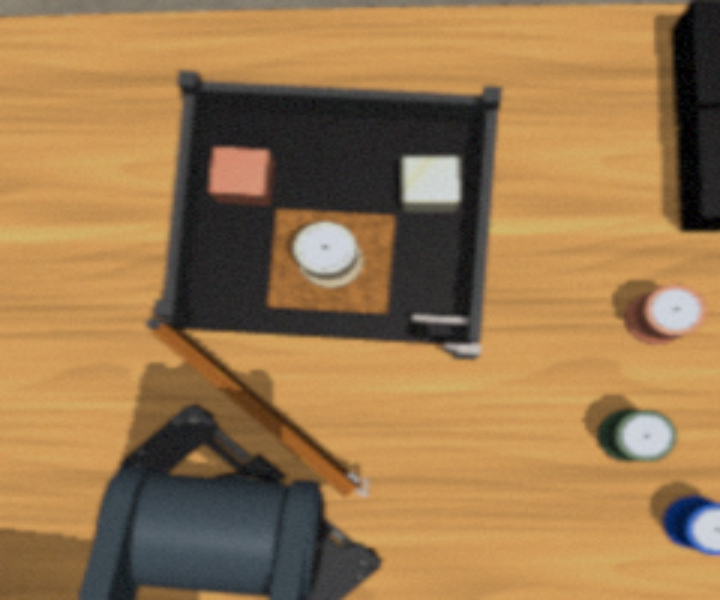

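View pics/s6.png

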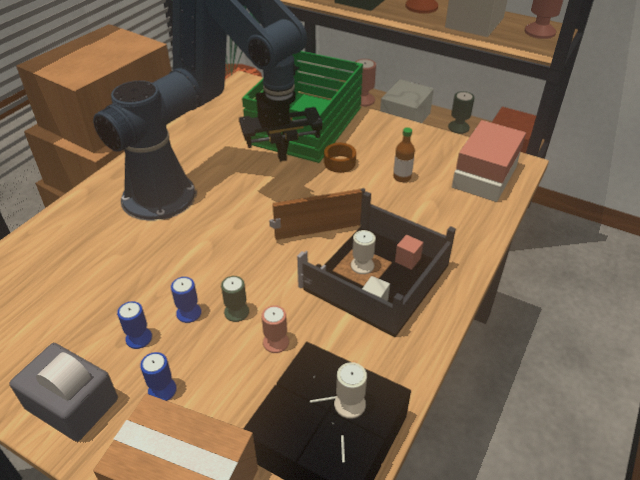

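The fingers are clear outside the gate and the cup is centred on the mat, its top at crop (325,247) in the top view. Going down to the push height.

step_arm(
  slide=[
    [0, 2.5, 15],
    [0, 0, 30],
    [0, 0, 35],
    [0, 0, 30],
    [0, 0, 15],
    [0, 0, 7],
    [0, 0, 0],
    [0, 0, 0],
  ],
  twist=[0, 0, 0, 0, 0, 0, 0, 0],
)

```text
time: 12.52
position: [0.3984, 0.0699, 0.096]
tool_rot: [0.387, 0.922, -0.0, -0.0]
ft_force: [0.9, -0.2, 0.3]
grip_width: 0.0006
```

Run:
```python
from d import *
from g import *
p,n=plate(.709)
delta((*p,.095))
```

```text
t 12.52 pos [0.3984 0.0699 0.096 ] psi 44.52 F [ 0.9 -0.2  0.3] q [-0.1   0.48  2.09 -0.    0.58 -0.88] w 0.0006
-> [0.42755343 0.03978463 0.095     ] tool mm [-41.9  -0.3   1. ] n 2
```

step_arm(
  slide=[
    [-6, 0, 0],
    [-8, 0, 0],
    [-6, 0, 0],
    [-4, 0, 0],
    [-2, 0, 0],
    [-2, 0, 0],
    [-2, 0, 0],
    [-2, 0, 0],
    [-2, 0, 0],
  ],
  twist=[0, 0, 0, 0, 0, 0, 0, 0, 0],
)

```text
time: 13.27
position: [0.4216, 0.0457, 0.0959]
tool_rot: [0.387, 0.922, -0.0, -0.001]
ft_force: [-0.7, 0.8, 0.2]
grip_width: 0.0002
```

Run:
```python
from d import *
from g import *
p,n=plate(.709)
delta((*p,.095))
t=cam('top');cv2.imwrite('pics/t7.png',cv2.resize(t['color'][180:340,220:380],None,fx=3.75,fy=3.75))
c=cam('scene');cv2.imwrite('pics/s7.png',cv2.resize(c['color'][130:330,200:470],None,fx=2.9,fy=2.9))
```

```text
t 13.27 pos [0.4216 0.0457 0.0959] psi 44.47 F [-0.7  0.8  0.2] q [-0.16  0.49  2.04  0.    0.61 -0.93] w 0.0002
-> [0.42755343 0.03978463 0.095     ] tool mm [-8.4  0.1  0.9] n 1
```

View pics/t7.png

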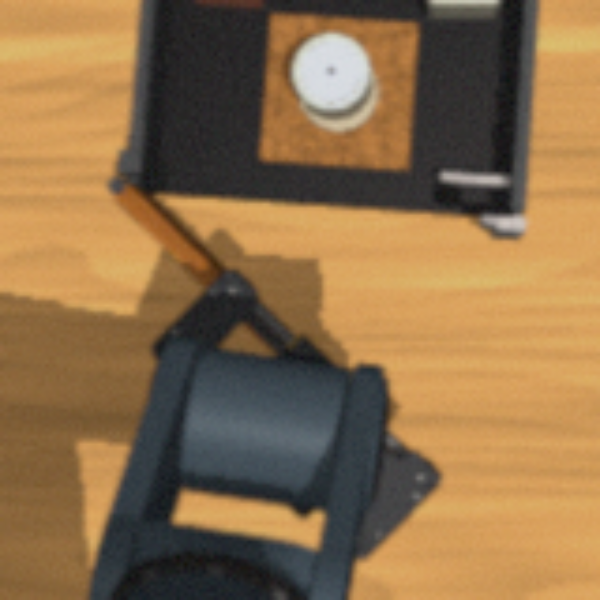

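View pics/s7.png

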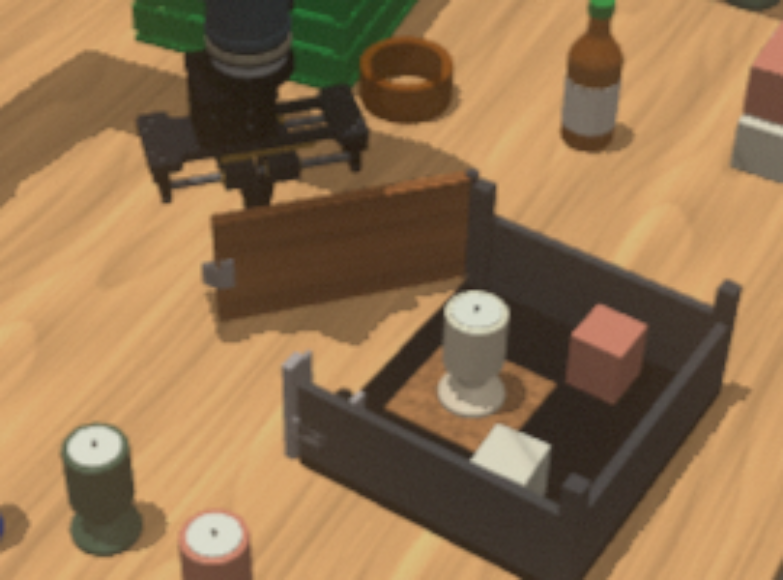

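The finger is at the push plate and the gripper body clears the gate top. I'll swing the gate along its arc slowly.

step_arm(
  slide=[
    [-2, -0.2, 0],
    [-3, -0.3, 0],
    [-4, -0.4, 0],
    [-4, -0.4, 0],
    [-4, -0.4, 0],
    [-4, -0.4, 0],
    [-4, -0.4, 0],
    [-4, -0.4, 0],
    [-4, -0.4, 0],
    [-4, -0.4, 0],
    [-4, -0.4, 0],
    [-4, -0.4, 0],
    [-4, -0.4, 0],
    [-4, -0.4, 0],
    [-4, -0.4, 0],
    [-4, -0.4, 0],
    [-4, -0.4, 0],
    [-3, -0.3, 0],
    [-2, -0.2, 0],
  ],
  twist=[-0.57, -0.86, -1.15, -1.15, -1.15, -1.15, -1.15, -1.15, -1.15, -1.15, -1.15, -1.15, -1.15, -1.15, -1.15, -1.15, -1.15, -0.86, -0.57],
)

```text
time: 14.95
position: [0.4748, -0.0012, 0.096]
tool_rot: [0.219, 0.976, -0.0, 0.0]
ft_force: [-1.2, -0.2, 0.4]
grip_width: 0.0004
```

```bash
cat >> g.py <<'E'
def tcpang(off=.024):
    # gate angle for which the TCP is off outside the hinge plane
    o=robot.get_obs();r=np.array(o['position'])[:2]-H
    d=np.hypot(*r);al=np.arctan2(-r[0],-r[1])  # cw from -y
    th=al+YAW-np.arcsin(off/d); p,n=plate(th,np.sqrt(d*d-off*off),off)
    M=R.from_quat(o['tool_rot']).as_matrix();ps=np.degrees(np.arctan2(M[1,1],M[0,1]))
    f=np.array(o['ft_force']);print('th',th.round(4),'s',np.sqrt(d*d-off*off).round(4),'psi',ps.round(2),'want',(90+np.degrees(YAW)-np.degrees(th)).round(2),'Fn',(f[:2]@n).round(2))
E
python3 - <<'E'
from d import *
from g import *
delta();tcpang()
c=cam('scene');cv2.imwrite('pics/s8.png',cv2.resize(c['color'][130:330,200:470],None,fx=2.9,fy=2.9))
S=cloud(c);x,y,z=S[...,0],S[...,1],S[...,2]
E
```

```text
t 14.95 pos [ 0.4748 -0.0012  0.096 ] psi 64.65 F [-1.2 -0.2  0.4] q [-0.24  0.53  1.92 -0.    0.69 -1.37] w 0.0004
th 0.3462 s 0.1995 psi 64.65 want 65.29 Fn -1.03
```

View pics/s8.png

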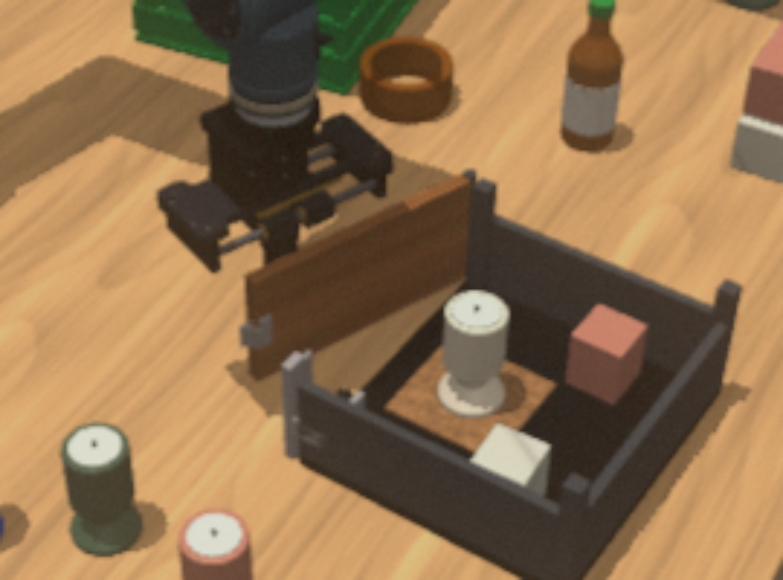

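Gate at about 0.35 rad and following the finger. On to about 0.17 rad.

step_arm(
  slide=[
    [-2, -0.2, 0],
    [-3, -0.3, 0],
    [-3, -0.3, 0],
    [-3, -0.3, 0],
    [-3, -0.3, 0],
    [-3, -0.3, 0],
    [-3, -0.3, 0],
    [-3, -0.3, 0],
    [-3, -0.3, 0],
    [-3, -0.3, 0],
    [-3, -0.3, 0],
    [-2, -0.2, 0],
    [0, 0, 0],
  ],
  twist=[-0.57, -0.86, -0.86, -0.86, -0.86, -0.86, -0.86, -0.86, -0.86, -0.86, -0.86, -0.57, 0],
)

```text
time: 16.08
position: [0.5056, -0.0165, 0.096]
tool_rot: [0.136, 0.991, -0.0, 0.001]
ft_force: [0.6, -0.0, 1.2]
grip_width: 0.0002
```

Run:
```python
from d import *
from g import *
delta();tcpang()
```

```text
t 16.08 pos [ 0.5056 -0.0165  0.096 ] psi 74.34 F [ 0.6 -0.   1.2] q [-0.25  0.56  1.84  0.    0.74 -1.55] w 0.0002
th 0.1748 s 0.1994 psi 74.34 want 75.11 Fn 0.6
```

step_arm(
  slide=[
    [-1.5, -0.2, 0],
    [-1.5, -0.2, 0],
    [-1.5, -0.2, 0],
    [-1.5, -0.2, 0],
    [-1.5, -0.2, 0],
    [-1, -0.1, 0],
  ],
  twist=[-0.5, -0.5, -0.5, -0.5, -0.5, -0.5],
)

```text
time: 16.58
position: [0.5129, -0.0195, 0.0959]
tool_rot: [0.11, 0.994, -0.0, 0.0]
ft_force: [-0.0, -1.1, -0.2]
grip_width: 0.0005
```

step_arm(
  slide=[
    [-1, -0.1, 0],
    [-1, -0.1, 0],
    [-1, -0.1, 0],
    [-1, -0.1, 0],
  ],
  twist=[-0.29, -0.29, -0.29, -0.29],
)

```text
time: 16.92
position: [0.5166, -0.0207, 0.0959]
tool_rot: [0.1, 0.995, -0.0, -0.0]
ft_force: [-1.1, -0.4, 0.8]
grip_width: 0.0009
```

step_arm(
  slide=[
    [-1, -0.1, 0],
    [-1, -0.1, 0],
    [-1, -0.1, 0],
    [-1, -0.1, 0],
  ],
  twist=[-0.29, -0.29, -0.29, -0.29],
)

```text
time: 17.25
position: [0.5205, -0.022, 0.096]
tool_rot: [0.09, 0.996, -0.0, -0.0]
ft_force: [-0.6, -0.1, 0.5]
grip_width: 0.0006
```

Run:
```python
from d import *
from g import *
delta();tcpang()
```

```text
t 17.25 pos [ 0.5205 -0.022   0.096 ] psi 79.67 F [-0.6 -0.1  0.5] q [-0.26  0.58  1.8  -0.    0.76 -1.65] w 0.0006
th 0.0961 s 0.1995 psi 79.67 want 79.63 Fn -0.6
```

step_arm(
  slide=[
    [-1, -0.1, 0],
    [-1, -0.1, 0],
    [-1, -0.1, 0],
  ],
  twist=[-0.29, -0.29, -0.29],
)

```text
time: 17.5
position: [0.5234, -0.0227, 0.0959]
tool_rot: [0.083, 0.997, -0.0, -0.0]
ft_force: [-0.2, 0.2, -0.3]
grip_width: 0.0002
```

step_arm(
  slide=[
    [-1, -0.1, 0],
    [-1, -0.1, 0],
    [-1, -0.1, 0],
  ],
  twist=[-0.29, -0.29, -0.29],
)

```text
time: 17.75
position: [0.5255, -0.0233, 0.0959]
tool_rot: [0.075, 0.997, 0.0, -0.001]
ft_force: [-2.9, -1.7, 2.3]
grip_width: 0.0003
```

The strike is starting to resist. Smaller steps from here.

step_arm(
  slide=[
    [-0.5, 0, 0],
    [-0.5, -0.1, 0],
    [-0.5, 0, 0],
  ],
  twist=[-0.14, -0.14, -0.14],
)

```text
time: 18.0
position: [0.5265, -0.0235, 0.0958]
tool_rot: [0.071, 0.997, 0.0, -0.001]
ft_force: [-4.7, -0.7, 2.5]
grip_width: 0.0006
```

step_arm(
  slide=[
    [-0.5, 0, 0],
    [-0.5, -0.1, 0],
    [-0.5, 0, 0],
  ],
  twist=[-0.14, -0.14, -0.14],
)

```text
time: 18.25
position: [0.5284, -0.024, 0.0958]
tool_rot: [0.068, 0.998, -0.0, -0.001]
ft_force: [-5.5, -0.6, 2.0]
grip_width: 0.0003
```

step_arm(
  slide=[
    [-0.5, 0, 0],
    [-0.5, -0.1, 0],
    [-0.5, 0, 0],
  ],
  twist=[-0.14, -0.14, -0.14],
)

```text
time: 18.5
position: [0.5297, -0.0244, 0.0958]
tool_rot: [0.064, 0.998, -0.0, -0.001]
ft_force: [-5.6, -1.9, 3.6]
grip_width: 0.0003
```

step_arm(
  slide=[
    [-0.5, 0, 0],
    [-0.5, -0.1, 0],
    [-0.5, 0, 0],
  ],
  twist=[-0.14, -0.14, -0.14],
)

```text
time: 18.75
position: [0.5309, -0.0247, 0.0958]
tool_rot: [0.06, 0.998, -0.0, -0.001]
ft_force: [-6.3, -1.2, 3.6]
grip_width: 0.0006
```

step_arm(
  slide=[
    [-0.5, 0, 0],
    [-0.5, -0.1, 0],
  ],
  twist=[-0.14, -0.14],
)

```text
time: 18.92
position: [0.5317, -0.0249, 0.0958]
tool_rot: [0.058, 0.998, -0.0, -0.002]
ft_force: [-8.0, -1.7, 4.1]
grip_width: 0.0001
```

step_arm(
  slide=[
    [-0.5, 0, 0],
    [-0.5, -0.1, 0],
  ],
  twist=[-0.14, -0.14],
)

```text
time: 19.08
position: [0.5335, -0.0252, 0.0958]
tool_rot: [0.055, 0.998, -0.0, -0.0]
ft_force: [-1.9, -1.3, -0.3]
grip_width: 0.0004
```

The force dropped from 8 N to 2 N, so the bolt rode over. Now to seat it against the stop at 11–15 N.

step_arm(
  slide=[
    [-0.4, 0, 0],
    [0, 0, 0],
  ],
  twist=[-0.1, 0],
)

```text
time: 19.25
position: [0.5367, -0.0255, 0.0963]
tool_rot: [0.055, 0.998, -0.0, 0.002]
ft_force: [-0.5, -0.1, -0.0]
grip_width: 0.0003
```

step_arm(
  slide=[
    [-0.4, 0, 0],
    [0, 0, 0],
  ],
  twist=[-0.1, 0],
)

```text
time: 19.42
position: [0.5362, -0.0253, 0.0961]
tool_rot: [0.054, 0.999, -0.0, 0.001]
ft_force: [-0.4, 0.4, -0.4]
grip_width: 0.0006
```

step_arm(
  slide=[
    [-0.4, 0, 0],
    [0, 0, 0],
  ],
  twist=[-0.1, 0],
)

```text
time: 19.58
position: [0.5358, -0.0252, 0.096]
tool_rot: [0.053, 0.999, -0.0, 0.001]
ft_force: [-0.6, -0.3, -0.2]
grip_width: 0.0005
```

step_arm(
  slide=[
    [-0.5, 0, 0],
    [-0.5, 0, 0],
    [0, 0, 0],
  ],
  twist=[0, 0, 0],
)

```text
time: 19.83
position: [0.5365, -0.0254, 0.096]
tool_rot: [0.053, 0.999, -0.0, 0.0]
ft_force: [-0.5, -0.1, 0.4]
grip_width: 0.0005
```

step_arm(
  slide=[
    [-0.5, 0, 0],
    [-0.5, 0, 0],
    [0, 0, 0],
  ],
  twist=[0, 0, 0],
)

```text
time: 20.08
position: [0.5374, -0.0255, 0.096]
tool_rot: [0.053, 0.999, -0.0, 0.0]
ft_force: [-0.2, -0.7, -0.1]
grip_width: 0.0003
```

step_arm(
  slide=[
    [-0.5, 0, 0],
    [-0.5, 0, 0],
    [0, 0, 0],
  ],
  twist=[0, 0, 0],
)

```text
time: 20.33
position: [0.538, -0.0255, 0.0959]
tool_rot: [0.053, 0.999, 0.0, -0.0]
ft_force: [-0.8, 0.4, 0.9]
grip_width: 0.0003
```

step_arm(
  slide=[
    [-0.5, 0, 0],
    [0, 0, 0],
  ],
  twist=[0, 0],
)

```text
time: 20.5
position: [0.5385, -0.0255, 0.0959]
tool_rot: [0.053, 0.999, 0.0, -0.0]
ft_force: [-1.5, -0.4, 1.1]
grip_width: 0.0003
```

step_arm(
  slide=[
    [-0.5, 0, 0],
    [0, 0, 0],
  ],
  twist=[0, 0],
)

```text
time: 20.67
position: [0.5387, -0.0256, 0.0959]
tool_rot: [0.053, 0.999, 0.0, -0.001]
ft_force: [-1.2, -0.2, 1.3]
grip_width: 0.0005
```

step_arm(
  slide=[
    [-0.5, 0, 0],
    [-0.5, 0, 0],
    [0, 0, 0],
  ],
  twist=[0, 0, 0],
)

```text
time: 20.92
position: [0.539, -0.0256, 0.0959]
tool_rot: [0.053, 0.999, 0.0, -0.001]
ft_force: [-5.5, -0.9, 3.3]
grip_width: 0.0005
```

step_arm(
  slide=[
    [-0.5, 0, 0],
    [-0.5, 0, 0],
    [0, 0, 0],
  ],
  twist=[0, 0, 0],
)

```text
time: 21.17
position: [0.5391, -0.0256, 0.0958]
tool_rot: [0.053, 0.999, 0.0, -0.002]
ft_force: [-5.6, -0.4, 3.4]
grip_width: 0.0004
```

step_arm(
  slide=[
    [-0.5, 0, 0],
    [-0.5, 0, 0],
    [0, 0, 0],
  ],
  twist=[0, 0, 0],
)

```text
time: 21.42
position: [0.5393, -0.0256, 0.0957]
tool_rot: [0.053, 0.999, 0.0, -0.003]
ft_force: [-8.3, -0.9, 5.9]
grip_width: 0.0005
```

step_arm(
  slide=[
    [-0.5, 0, 0],
    [-0.5, 0, 0],
    [0, 0, 0],
  ],
  twist=[0, 0, 0],
)

```text
time: 21.67
position: [0.5393, -0.0255, 0.0957]
tool_rot: [0.053, 0.999, 0.0, -0.004]
ft_force: [-9.0, -1.2, 7.1]
grip_width: 0.0003
```

step_arm(
  slide=[
    [-0.5, 0, 0],
    [0, 0, 0],
  ],
  twist=[0, 0],
)

```text
time: 21.83
position: [0.5393, -0.0255, 0.0956]
tool_rot: [0.053, 0.999, 0.0, -0.005]
ft_force: [-10.1, -1.7, 7.2]
grip_width: 0.0006
```

step_arm(
  slide=[
    [-0.5, 0, 0],
    [-0.5, 0, 0],
    [0, 0, 0],
  ],
  twist=[0, 0, 0],
)

```text
time: 22.08
position: [0.5394, -0.0255, 0.0955]
tool_rot: [0.052, 0.999, 0.0, -0.006]
ft_force: [-11.5, -0.5, 8.2]
grip_width: 0.0004
```

step_arm(
  slide=[
    [-0.4, 0, 0],
    [0, 0, 0],
  ],
  twist=[0, 0],
)

```text
time: 22.25
position: [0.5395, -0.0255, 0.0955]
tool_rot: [0.052, 0.999, 0.0, -0.006]
ft_force: [-12.7, -1.8, 9.2]
grip_width: 0.0006
```

That's 12.7 N against the firm stop. Backing off slowly, then checking that the gate stays.

step_arm(
  slide=[
    [1, 0, 0],
    [1, 0, 0],
    [1, 0, 0],
    [1, 0, 0],
    [1, 0, 0],
    [2, 0, 0],
    [2, 0, 0],
    [3, 0, 0],
    [5, 0, 0],
    [8, 0, 0],
    [10, 0, 0],
    [10, 0, 0],
    [0, 0, 0],
  ],
  twist=[0, 0, 0, 0, 0, 0, 0, 0, 0, 0, 0, 0, 0],
)

```text
time: 23.33
position: [0.4966, -0.0206, 0.0957]
tool_rot: [0.053, 0.999, 0.0, -0.002]
ft_force: [-0.3, 0.5, -0.1]
grip_width: 0.0004
```

Run:
```python
from d import *
delta()
c=cam('scene');cv2.imwrite('pics/s9.png',cv2.resize(c['color'][130:330,200:470],None,fx=2.9,fy=2.9))
```

```text
t 23.33 pos [ 0.4966 -0.0206  0.0957] psi 83.92 F [-0.3  0.5 -0.1] q [-0.27  0.56  1.86 -0.    0.73 -1.73] w 0.0004
```

View pics/s9.png

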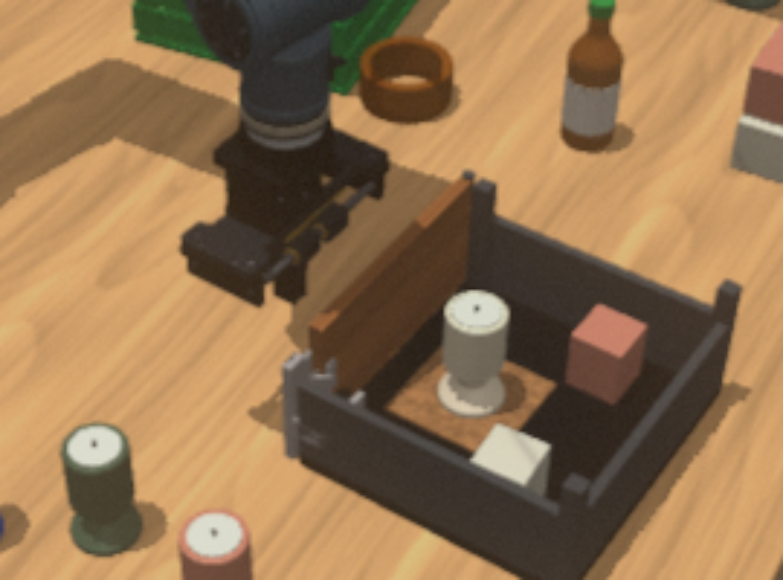

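The gate appears to be holding, with its free edge behind the strike at crop (320,350). I'll raise the arm away, wait, and measure.

step_arm(
  slide=[
    [15, 0, 0],
    [20, 0, 0],
    [20, 0, -15],
    [10, 0, -25],
    [0, 0, -35],
    [0, 0, -35],
    [0, 0, -25],
    [0, 0, -10],
    [0, 0, 0],
    [0, 0, 0],
    [0, 0, 0],
    [0, 0, 0],
    [0, 0, 0],
    [0, 0, 0],
  ],
  twist=[0, 0, 0, 0, 0, 0, 0, 0, 0, 0, 0, 0, 0, 0],
)

```text
time: 24.55
position: [0.4352, -0.0145, 0.24]
tool_rot: [0.053, 0.999, 0.0, -0.001]
ft_force: [-0.5, 0.7, -0.4]
grip_width: 0.0003
```

```bash
cat > chk.py <<'E'
from d import *
from meas import *
import sys
delta()
k=sys.argv[1]
for n in ('top','scene'):
    c=cam(n);s=cloud(c)
    x,y,z=s[...,0],s[...,1],s[...,2]
    m=(x>.51)&(x<.60)&(y>-.085)&(y<.12)&(z>.122)&(z<.137);P=s[m][:,:2].astype(np.float32)
    v=cv2.fitLine(P,cv2.DIST_HUBER,0,.001,.001).ravel();print(n,'gate ang',(np.arctan2(v[0]*np.sign(v[1]),abs(v[1]))-.085).round(4),len(P),v.round(3))
    r=(x>.60)&(x<.70)&(y>-.03)&(y<.08)&(z>.105)&(z<.125);print(' cup',((s[r].min(0)+s[r].max(0))/2).round(3),np.median(s[r],0).round(3))
    cv2.imwrite(f'pics/{n}_{k}.png',cv2.resize(c['color'][100:340,200:440],None,fx=2.5,fy=2.5) if n=='top' else c['color'])
E
python3 chk.py e1
```

```text
t 24.55 pos [ 0.4352 -0.0145  0.24  ] psi 83.91 F [-0.5  0.7 -0.4] q [-0.29  0.24  1.86  0.    1.05 -1.76] w 0.0003
top gate ang 0.0016 444 [0.087 0.996 0.56  0.022]
 cup [0.652 0.025 0.115] [0.651 0.025 0.116]
scene gate ang 0.0003 405 [0.085 0.996 0.561 0.015]
 cup [0.653 0.024 0.113] [0.654 0.018 0.115]
```

View pics/top_e1.png

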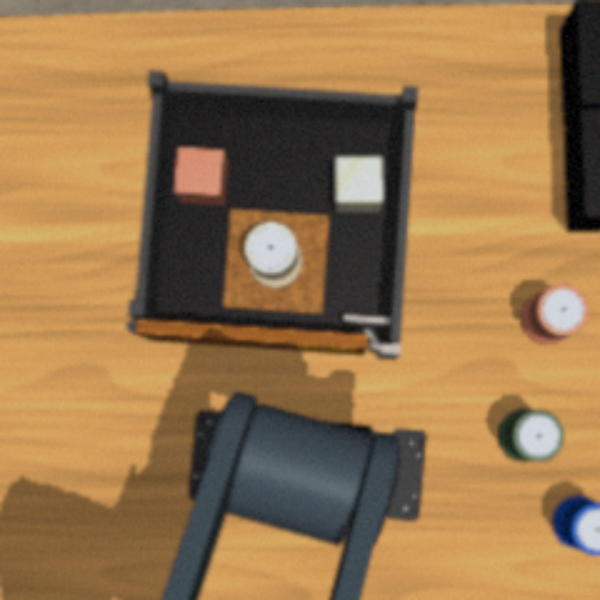

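View pics/scene_e1.png

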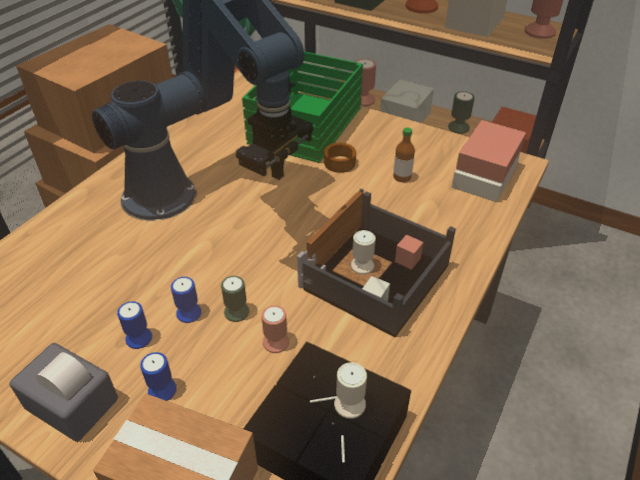

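The gate is shut at about 0.00 rad and the cup is upright on the mat. One more wait to check for drift, plus a check on the bystanders, then I'll hand in.

step_arm(
  slide=[
    [0, 0, 0],
    [0, 0, 0],
    [0, 0, 0],
    [0, 0, 0],
    [0, 0, 0],
    [0, 0, 0],
    [0, 0, 0],
    [0, 0, 0],
    [0, 0, 0],
    [0, 0, 0],
    [0, 0, 0],
    [0, 0, 0],
  ],
  twist=[0, 0, 0, 0, 0, 0, 0, 0, 0, 0, 0, 0],
)

```text
time: 25.65
position: [0.4357, -0.0146, 0.241]
tool_rot: [0.053, 0.999, -0.0, 0.0]
ft_force: [-0.6, -0.9, -0.1]
grip_width: 0.0005
```

```bash
python3 chk.py e2
python3 - <<'E'
from meas import *
a=cv2.imread('pics/scene0.png').astype(int);b=load('scene')['color'].astype(int)
S=cloud(load('scene'));x,y,z=S[...,0],S[...,1],S[...,2]
for n,X in dict(green=(.4545,-.2486),pink=(.585,-.278),pinkb=(.744,.101),marb=(.729,-.071),bottle=(.581,.429)).items():
    u,v=proj(load('scene'),[[*X,.06]])[0].astype(int);print(n,(u,v),'mean abs diff',abs(a-b)[v-20:v+20,u-15:u+15].mean().round(1))
E
python3 -c "
from rig import robot
print(robot.hand_in())"
```

```text
t 25.65 pos [ 0.4357 -0.0146  0.241 ] psi 83.91 F [-0.6 -0.9 -0.1] q [-0.29  0.24  1.86  0.    1.05 -1.76] w 0.0005
top gate ang 0.0019 435 [0.087 0.996 0.56  0.022]
 cup [0.652 0.025 0.115] [0.651 0.024 0.116]
scene gate ang 0.0046 410 [0.089 0.996 0.564 0.033]
 cup [0.653 0.023 0.114] [0.655 0.018 0.115]
green (np.int64(233), np.int64(295)) mean abs diff 3.8
pink (np.int64(274), np.int64(325)) mean abs diff 4.3
pinkb (np.int64(408), np.int64(246)) mean abs diff 3.4
marb (np.int64(373), np.int64(289)) mean abs diff 6.9
bottle (np.int64(402), np.int64(161)) mean abs diff 3.9
the job is handed in; nothing more can be done
None
```

The white onyx cup is standing upright on the cork mat, released, and the gate is latched shut. I handed the job in at about 26 s of the 64 s limit.

- **Choice of cup:** There were two identical white cups. I took the one on the table, because the one on the black block stands about 0.91 m from the base, beyond the arm's tool-down reach.
- **Placing:** Wrist force fell to near zero as the cup touched the mat, and I let go there. The last measurement puts it within about 2 mm of the mat's centre.
- **Closing the gate:** I pushed it slowly along its arc. The strike gave about 8 N, then the force dropped as the bolt snapped in. I pressed on to 12.7 N against the firm stop; the highest total reading was about 16 N, under the 25 N limit.
- **Last checks:** Over 2 s after the arm backed off, the gate still read about 0.00 rad. The two cameras gave 0.002 and 0.005 rad, which is within their noise. The robot was touching nothing.
- **Other pieces:** The green and pink cups, both blocks and the bottle matched the first picture at their places, with only noise-level changes. I judged the tape roll by eye only, and it looked unmoved. No check failed.

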